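# Proof-test the tortilla press's suction foot

### The job

Get the tortilla press firmly stuck down and prove that it holds: first lift the corked jar out of the pull gauge's way and stand it upright, whole foot on the round cork mat, without dropping it; then pump the yellow lever through at least three full strokes, each fully down and fully back up. Then draw the gauge's orange handle out until its black pointer is level with the red clip, hold it there for two seconds, and ease it back fully home without letting it snap. Let go of everything and leave the other kitchen things where they stand.

Things in the scene. Friction and masses are not known exactly. Their poses are not given: they have to be found in the camera images.
- press: Green plastic tortilla press, 210 x 200 mm, up to 83 mm high, fixed on the counter by its suction foot. Origin: centre of its underside on the counter. Own z up; own y is the direction in which the gauge handle is drawn out; own x points to its hinged back. The yellow pump lever is at its -y side, the gauge on its +y side with its axis at own x = -50 mm.
- barrel_end (a point): Centre of the outer end of the gauge's fixed aluminium barrel (41 mm across, top 51 mm above the counter), from which the sprung rod comes out; 30 mm above the counter, at press own x = -50, y = 210 mm. A flat white scale strip with black ticks, 38 mm wide and 4 mm high, lies beside the gauge at press own x = 2 to 40 mm, y = 100 to 400 mm.
- lever (a joint): Pump lever on a level hinge, rad: 0 = fully up (rest, arm 0.42 rad above level), 0.60 = fully down (stop, 0.18 rad below level). Sprung, it returns up by itself; about 3 N at the pad starts it, 8 N holds it down. Hinge axis along press own y through own x = 5, y = -150, z = 60 mm; the arm points to own -x.
- lever_pad (a point): Centre of the upper face of the yellow pad (56 x 36 mm, 12 mm thick) at the lever's end, 140 mm from the hinge axis; it moves with the lever, from about 123 mm above the counter at rest to about 41 mm when fully down. Push it down from above, for example with closed fingers. The nearest press edge is 50 mm to the side.
- gauge (a joint): How far the gauge's slide is drawn out, m: 0 = fully home (rest stop), 0.12 = end stop. Sprung: about 3.5 N to start, plus 1.1 N per 10 mm; it snaps home if let go.
- gauge_grip (a point): Middle of the gauge's orange handle block, 60 mm above the counter. The block is upright: 16 mm thick along the pull (press own y), 60 mm wide (own x), 25 to 85 mm above the counter. At home it is 57 mm clear of the barrel, on a 10 mm rod 30 mm above the counter. A thin black pointer arm, at most 28 mm high, leaves it towards press own +x.
- gauge_pointer (a point): Tip of the gauge's black pointer (3 mm wide), 62 mm from the handle's centre towards press own +x, 12 mm above the counter; it moves with the handle over the scale strip.
- mark: Small red clip on the scale strip, 26 mm (own x) x 10 mm (own y) x 12 mm high, fixed; the mark to which the gauge is drawn. Origin: middle of its edge next to the pointer, on the strip, 4 mm above the counter. Axes as the press's: own y along the pull. The pointer is at the mark when gauge_pointer is at the same place along own y.
- jar: Squat terracotta jar with a white band, 90 mm across, foot 72 mm across, closed by a cork stopper fixed in it: cork 46 mm across, from 85 to 125 mm above the jar's foot, the handiest grasp. Mass 0.35 to 0.7 kg. Origin: centre of its foot; z up. It starts in the gauge handle's way.
- mat: Round flat cork mat, 130 mm across, 6 mm thick, fixed. Origin: centre of its underside. The jar belongs on it.
- comal: Dark steel comal (flat pan), 190 mm across, 18 mm high; leave alone. Origin under its centre.
- shaker: Glass shaker, 42 mm across, 85 mm high; leave alone. Origin under its centre.
- spoon: Wooden spoon, 180 mm long, lying; leave alone.
- can: Can with a red label, 74 mm across, 110 mm high; leave alone. Origin under its centre.
- mug: Blue mug, 80 mm across with a handle at its own +y side, 90 mm high; leave alone. Origin under its centre.
- bowl: White bowl, 120 mm across, 60 mm high; leave alone. Origin under its centre.
- sauce: Amber sauce bottle with a red cap, 56 mm across, 170 mm high; leave alone. Origin under its centre.
Not all that is in view belongs to the job. Of the things that look like the mat, the smallest one is meant. There is more than one size of the jar; the one meant has the size given above.

How it is judged:
By the outcome, as a careful person would: the job done as asked, in the order asked, and still so for the second after the job is handed in, with the robot touching nothing.
It also fails if it takes over 72 s, if anything falls off the work surface, if the arm or the gripper's body presses on something with over 40 N, if the wrist force passes 120 N, or if a joint passes its speed limit or range.

### The arm

A 7-joint arm with a two-finger parallel gripper is mounted at the origin on the work surface. World frame = base frame: x ahead of the robot, y to its left, z up, the work surface at z = 0. Lengths are in m, angles in rad, forces in N, time in s.
With the tool pointing down it reaches from about 0.4 to 0.925 m from the base axis. Payload 5.6 kg.
Tool frame: the origin (TCP) lies midway between the tips of the shut fingers; the grasp point (between the pads) lies 19 mm behind it (pinch_z is the distance from the TCP to the grasp point, in m); z points along the fingers, y is the line along which they close (so a half turn about z gives the same grasp; the last joint's range is limited). The gripper opens to 85 mm and grips with 20 to 120 N. Pads are 22 mm wide; open, the fingers measure 114 mm over their backs; the gripper's body (76 mm by 85 mm) begins 54 mm behind the grasp point. The pads swing forward as they close: fully open they stand 13 mm farther back than shut.
Start: joints at [-1.377, 0.468, -0.012, 1.603, 0.006, 1.071, -0.056], TCP at [0.153, 0.632, 0.231] pointing down, gripper open.
Joint ranges: [-2.53, 2.53], [-0.31, 2.02], [-1.57, 1.55], [0.28, 2.44], [-1.29, 4.43], [0.15, 1.84], [-2.92, 2.92]. Speed limits (rad/s): [2.57, 2.57, 3.14, 3.14, 3.14, 3.14, 3.14].

### API

Orientations are given as [roll, pitch, yaw] about the fixed x, y, z axes, in that order (R = Rz(yaw) Ry(pitch) Rx(roll)).
In Python, from rig import * gives the robot as it stands.
- The arm moves only by the tool apply_moves, never from a script. Its argument "moves" is one flat list of numbers, 5 for each row, row after row: the opening, from 0 (shut) to 1 (fully open), then the shift along the tool's x, y, z scaled (see below), then the turn about the tool's z scaled (see below). A call has 1 to 10 rows; each row shifts and turns the commanded pose from where the row before left it, along the tool's axes as they then stand; what a row does not reach is not made up. The controller multiplies each number of a shift by 60 mm and each number of a turn by 10 degrees. A row lasts 1/8 s, in which the tool goes at most 62.5 mm and 10.7 degrees, less where a joint would pass 70% of its speed; a pose out of reach is approached as far as the arm can. A call with a number of a shift or a turn outside -1 to 1 is refused whole. A call with a gripper value outside its range is refused whole. The fingers move at their own pace and stop on an object; "force" is the grip in N (left out, the last holds). Time passes only in rows, so rows that do not move let the fingers close. It gives the time, the measured TCP pose, the force, the opening and the grip force at its end, in the units of the state.
- observe(): the state, without advancing time (a new reading comes with each control period).
- grab_frame(name): name is "scene" or "top" or "wrist"; returns (picture, depth): 480x640x3 uint8, red, green, blue; 480x640 float32, m along the optical axis (not along the pixel's ray), 0 where there is no reading.
- calibration(name): a dict with "fx", "fy", "cx", "cy" (pixels), "D" ([k1, k2, p1, p2, k3] as OpenCV has them; the pictures are not rectified), "rvec" (rotation vector, rad) and "tvec" (3), from world to camera coordinates, as OpenCV has them. Camera axes: x right, y down, z forward; pixel columns grow to the right and rows downward; lengths in m; the calibration is good to about 2 mm. A picture is of the moment at which its call begins: read the wrist's pose just before it. calibration takes no time and is no camera call; for the wrist camera it gives the pose at the moment of the call.
- hand_in(): hands the job in; it is judged then, once.
The state is a dict: "time": time; "joint_pos": joint angles; "joint_velocities": joint speeds; "tau": joint torques, N m; "eef_pos": TCP position; "tool_rot": TCP orientation; "contact_force": force on the tool from outside, world axes, zero at the start; "torque": the same for the moment, N m; "grip_width": finger opening in m; "gripper_force": force on a finger pad.
Only numpy, scipy, OpenCV 4.12 (cv2) and the standard library are available. Lean on these libraries where they do the work, as an engineer would, in place of code of your own. Each camera call takes 0.05 s, during which the arm holds its last target. There are 200 camera calls.

## Working session

There is one attempt and no reset: what is moved stays moved. The work goes in short steps, Python scripts to look and compute and a tool call to move; the robot and the scene stay as the last step left them, time stands still between calls to the robot, and variables do not carry over. Pictures are saved under pics/ and viewed, at most 12 in all, crops included, and the job is handed in when it is done.

Besides the shell and the picture viewer there is one more tool, called as name(argument=value, ...) on one line, values as JSON. apply_moves: Moves the arm, as the interface text tells. Its arguments: {"type":"object","properties":{"moves":{"type":"array"},"force":{"type":"number"}},"required":["moves"]}

```bash
mkdir -p pics
cat > h.py <<'E'
from rig import *
import numpy as np, cv2
def cal(n):
    c=calibration(n);K=np.array([[c['fx'],0,c['cx']],[0,c['fy'],c['cy']],[0,0,1.]])
    R=cv2.Rodrigues(np.array(c['rvec'],float))[0];return K,np.array(c['D'],float),R,np.array(c['tvec'],float).ravel()
def rays(n,px,C=None):
    K,D,R,t=C or cal(n)
    p=cv2.undistortPoints(np.array(px,float).reshape(-1,1,2),K,D).reshape(-1,2)
    d=np.c_[p,np.ones(len(p))];return -R.T@t, d@R, d
def onplane(n,px,z,C=None):
    o,d,_=rays(n,px,C);return o+d*((z-o[2])/d[:,2])[:,None]
def atdepth(n,px,dep,C=None):
    o,d,_=rays(n,px,C);px=np.array(px,int).reshape(-1,2)
    return o+d*dep[px[:,1],px[:,0]][:,None]
def cloud(n,dep,C=None):
    v,u=np.mgrid[0:480,0:640];P=atdepth(n,np.c_[u.ravel(),v.ravel()],dep,C).reshape(480,640,3);P[dep<=0]=np.nan;return P
def save(n,name):
    C=cal(n);im,d=grab_frame(n);cv2.imwrite(f'pics/{name}.png',im[:,:,::-1]);np.savez(f'pics/{name}.npz',im=im,d=d);return im,d,C
E
python3 - <<'E'
from h import *
s=observe();print({k:np.round(v,3) for k,v in s.items()})
for n in('scene','top'):
    im,d,C=save(n,n+'0');print(n,-C[2].T@C[3],(d>0).mean())
E
```

```text
{'time': np.float64(0.0), 'joint_pos': array([-1.377,  0.468, -0.012,  1.604,  0.006,  1.071, -0.056]), 'joint_velocities': array([ 0.001,  0.001,  0.001,  0.   , -0.001,  0.   , -0.002]), 'tau': array([-0.0000e+00, -5.3239e+01,  2.1000e-02, -2.5130e+01,  1.1000e-02,
        8.0000e-03,  0.0000e+00]), 'eef_pos': array([0.152, 0.631, 0.23 ]), 'tool_rot': array([-3.14 ,  0.   ,  2.905]), 'contact_force': array([ 0.658,  0.224, -0.149]), 'torque': array([0.012, 0.009, 0.049]), 'gripper_force': np.float64(0.0), 'grip_width': np.float64(0.086)}
scene [ 1.20345147 -0.05818194  0.92657539] 0.9960774739583333
top [0.24559077 0.03739549 1.43803579] 0.996162109375
```

View pics/scene0.png

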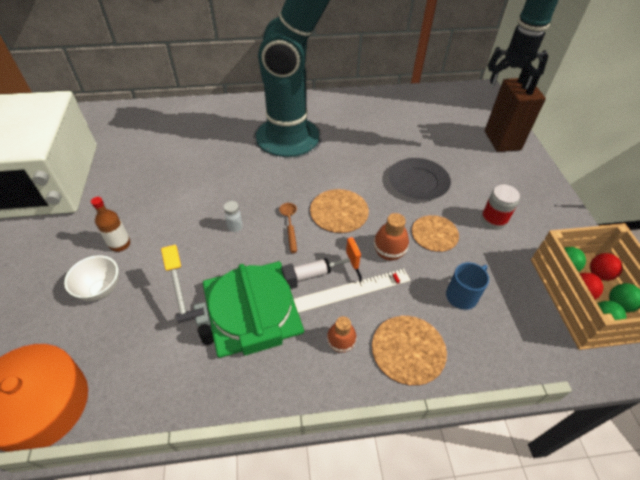

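View pics/top0.png

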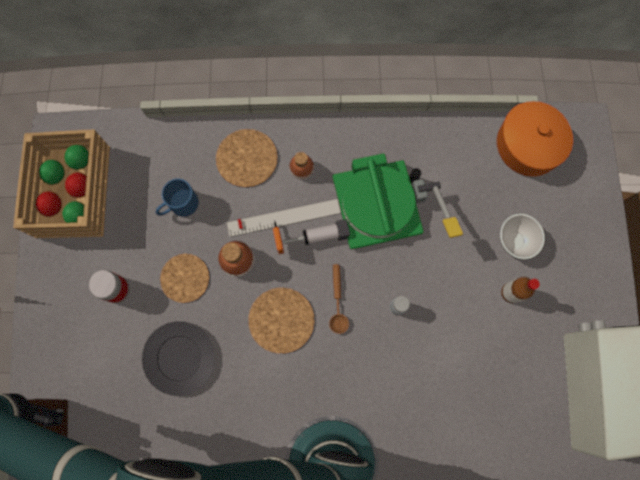

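The scene view shows the jar beside the orange handle, with the small mat at (436,233). In the top view the jar's cork is at about (233,250), the small mat at (185,278), the orange handle at (279,239), the red clip at (241,224), the yellow pad at (453,227), the press at (378,203) and the strip running from (228,228) to (340,207). The smaller jar at (302,163) and the two larger mats are decoys.

```bash
cat > m.py <<'E'
from h import *
np.set_printoptions(precision=4,suppress=True)
z=np.load('pics/top0.npz');im,d=z['im'],z['d'];C=cal('top');P=cloud('top',d,C)
hsv=cv2.cvtColor(im,cv2.COLOR_RGB2HSV)
def mask(lo,hi,box):
    m=cv2.inRange(hsv,np.array(lo),np.array(hi));b=np.zeros_like(m);x0,y0,x1,y1=box;b[y0:y1,x0:x1]=255;return m&b
def cen(m): 
    v,u=np.nonzero(m);return np.array([u.mean(),v.mean()]),len(u)
def rep(name,m,zp):
    c,n=cen(m);q=P[m>0];print(name,c,n,'plane',onplane('top',c,zp,C)[0],'z med/max',np.nanmedian(q[:,2]),np.nanmax(q[:,2]));return c
# mat
m=mask((8,60,90),(25,255,255),(155,248,215,308));rep('mat',m,.006)
c=max(cv2.findContours(m,0,1)[0],key=cv2.contourArea);e=onplane('top',c.reshape(-1,2),.006,C);(cc,r)=cv2.minEnclosingCircle(e[:,:2].astype(np.float32));print(cc,r)
# jar cork: points z>0.115 in the jar box
for nm,(a,b,c_,d_),zl in(('jar',(212,232,258,280),.113),('small',(285,145,320,182),.07)):
    q=P[b:d_,a:c_].reshape(-1,3);q=q[q[:,2]>.03];print(nm,'zmax',q[:,2].max());t=q[q[:,2]>zl];cc,r=cv2.minEnclosingCircle(t[:,:2].astype(np.float32));print('cork',cc,r,len(t),np.median(t,0))
m=mask((15,150,120),(35,255,255),(435,205,475,245));c=rep('pad',m,.123);print(cv2.minAreaRect(onplane('top',np.argwhere(m)[:,::-1],.123,C)[:,:2].astype(np.float32)))
m=mask((3,150,120),(14,255,255),(268,220,290,258));rep('handle',m,.085);q=P[m>0];q=q[q[:,2]>.075];print('handle top',np.median(q,0),len(q),cv2.minAreaRect(q[:,:2].astype(np.float32)))
m=mask((0,120,70),(8,255,255),(225,212,256,238))|mask((172,120,70),(180,255,255),(225,212,256,238));rep('clip',m,.016)
# strip
m=mask((0,0,135),(180,45,255),(222,195,342,240));e=onplane('top',np.argwhere(m)[:,::-1],.004,C)[:,:2];print('strip',cv2.minAreaRect(e.astype(np.float32)),np.median(P[m>0],0)); print(cv2.boxPoints(cv2.minAreaRect(e.astype(np.float32))))
# barrel
q=P[205:258,290:355].reshape(-1,3);hq=im[205:258,290:355].reshape(-1,3)
k=(q[:,2]>.04)&(q[:,2]<.06)&(hq.ptp(1)<40 if hasattr(hq,'ptp') else (hq.max(1)-hq.min(1)<40));t=q[k];print('barrel',len(t),cv2.minAreaRect(t[:,:2].astype(np.float32)))
big=cv2.resize(im[150:330,150:480],None,fx=2.4,fy=2.4,interpolation=cv2.INTER_CUBIC);cv2.imwrite('pics/crop.png',big[:,:,::-1])
E
python3 m.py
```

```text
mat [184.2119 277.8507] 1963 plane [0.4719 0.3708 0.006 ] z med/max 0.005312367868605339 0.01754801087125646
(0.47166725993156433, 0.371131032705307) 0.06668597459793091
jar zmax 0.13186154895541002
cork (0.5157575011253357, 0.23077227175235748) 0.02326996810734272 289 [0.5153 0.2308 0.1242]
small zmax 0.09717233636587896
cork (0.7630681991577148, 0.061267513781785965) 0.01730172708630562 155 [0.7599 0.0619 0.0901]
pad [452.2531 226.971 ] 241 plane [ 0.5648 -0.3081  0.123 ] z med/max 0.12474443997765405 0.13799859716180718
((0.565257728099823, -0.3080122470855713), (0.048521239310503006, 0.032924309372901917), 18.896678924560547)
handle [277.5726 238.3145] 124 plane [0.5542 0.1211 0.085 ] z med/max 0.08428100739482802 0.09282363780386849
handle top [0.5546 0.1204 0.0843] 124 ((0.5554436445236206, 0.12131042033433914), (0.059123530983924866, 0.013442965224385262), 12.123703956604004)
clip [239.8214 223.5   ] 28 plane [0.6121 0.2244 0.016 ] z med/max 0.015013886786580222 0.024292818218325518
strip ((0.6030242443084717, 0.10636413097381592), (0.09695388376712799, 0.302153080701828), 10.929128646850586) [nan nan nan]
[[ 0.5268  0.2455]
 [ 0.5841 -0.0512]
 [ 0.6793 -0.0328]
 [ 0.622   0.2639]]
barrel 625 ((0.5762397050857544, 0.0024096593260765076), (0.06550590693950653, 0.14885181188583374), 25.85361099243164)
```

View pics/crop.png

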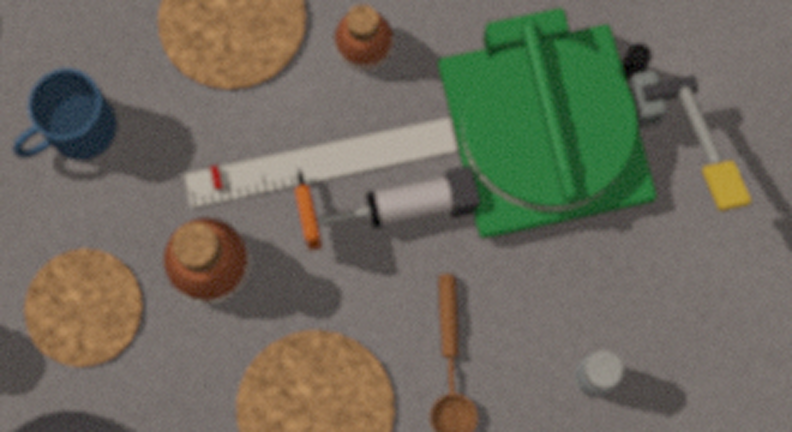

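The measurements agree with the given dimensions. Press yaw is about 11°, and the pad predicted from the handle lies within 3 mm of the measured one. I'm turning the tool into line with the press axes and moving towards the jar.

apply_moves(moves=[1,0,0,0,-0.82,1,0,0,0,-0.82,1,-0.15,-0.25,0,-0.81,1,-0.33,-0.55,0,0,1,-0.33,-0.55,0,0,1,-0.33,-0.55,0,0,1,-0.33,-0.55,0,0,1,-0.33,-0.55,0,0,1,-0.33,-0.55,0,0,1,-0.33,-0.55,0,0], force=40)

```text
time: 1.35
eef_pos: [0.3428, 0.4155, 0.231]
tool_rot: [-3.141, -0.0, -2.951]
contact_force: [0.5, 0.9, -0.2]
grip_width: 0.0856
gripper_force: 0.0
```

```bash
cat >> h.py <<'E'
from scipy.spatial.transform import Rotation as Ro
def togo(target,yaw=None):
    s=observe();p=np.array(s['eef_pos']);R=Ro.from_euler('xyz',s['tool_rot']).as_matrix()
    print('t %.2f'%s['time'],'tcp',np.round(p,4),'rpy',np.round(s['tool_rot'],3),'F',np.round(s['contact_force'],1),'grip',np.round([s['grip_width'],s['gripper_force']],3),'q',np.round(s['joint_pos'],2))
    print('units to go (tool xyz)',np.round(R.T@(np.array(target)-p)/.06,3),'' if yaw is None else 'turn %.3f'%(-np.degrees((yaw-s['tool_rot'][2]+np.pi)%(2*np.pi)-np.pi)/10))
E
python3 -c "
from h import *
togo((.5155,.2305,.2),3.333)"
```

```text
t 1.35 tcp [0.3428 0.4155 0.231 ] rpy [-3.141 -0.    -2.951] F [ 0.5  0.9 -0.2] grip [0.086 0.   ] q [-0.93  0.28 -0.02  1.88  0.01  0.98  0.81]
units to go (tool xyz) [-2.242 -3.573  0.517] turn -0.004
```

apply_moves(moves=[1,-0.33,-0.55,0.1,0,1,-0.33,-0.55,0.1,0,1,-0.33,-0.55,0.1,0,1,-0.33,-0.55,0.1,0,1,-0.33,-0.55,0.1,0,1,-0.28,-0.45,0,0,1,-0.15,-0.2,0,0,1,0,0,0,0])

```text
time: 2.35
eef_pos: [0.5036, 0.2398, 0.2011]
tool_rot: [-3.142, -0.0, -2.952]
contact_force: [-0.8, 1.0, -0.6]
grip_width: 0.0856
gripper_force: 0.0
```

Run:
```python
from h import *
togo((.5155,.2305,.2),3.333)
im,d,C=save('wrist','w1');P=cloud('wrist',d,C)
q=P.reshape(-1,3);k=q[:,2]>.118;k&=np.hypot(q[:,0]-.5155,q[:,1]-.2305)<.035;t=q[k]
print('cork',len(t),np.median(t,0),t.min(0),t.max(0))
```

```text
t 2.35 tcp [0.5036 0.2398 0.2011] rpy [-3.142 -0.    -2.952] F [-0.8  1.  -0.6] grip [0.086 0.   ] q [-0.58  0.35  0.09  1.87 -0.04  0.93  1.29]
units to go (tool xyz) [-0.166 -0.19   0.018] turn -0.012
cork 21780 [0.4930972  0.22572435 0.28267555] [0.48507337 0.19578872 0.11800148] [0.53843001 0.25529732 0.29958666]
```

View pics/w1.png

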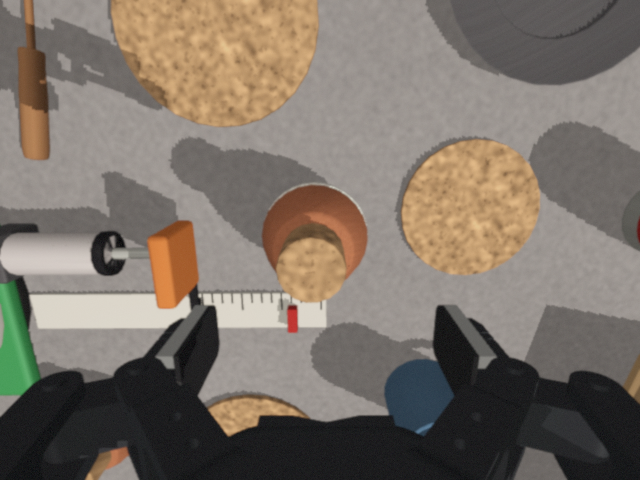

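The wrist view shows the cork at (312,265), the mat at (471,207), the red clip at (292,319), the handle at (174,265), its pointer at about (195,300) and the strip's edges at rows 292 and 328. I'll refine the positions from this picture.

```bash
cat > m2.py <<'E'
from h import *
np.set_printoptions(precision=4,suppress=True)
z=np.load('pics/w1.npz');im,d=z['im'],z['d'];C=cal('wrist');P=cloud('wrist',d,C)
hsv=cv2.cvtColor(im,cv2.COLOR_RGB2HSV)
def mask(lo,hi,box):
    m=cv2.inRange(hsv,np.array(lo),np.array(hi));b=np.zeros_like(m);x0,y0,x1,y1=box;b[y0:y1,x0:x1]=255;return m&b
B=P[220:305,262:360].reshape(-1,3);t=B[(B[:,2]>.12)&(B[:,2]<.13)];print('cork',len(t),np.median(t,0),(t.min(0)+t.max(0))/2,np.ptp(t,0))
m=mask((8,60,90),(25,255,255),(395,130,545,280));e=onplane('wrist',np.argwhere(m)[:,::-1],.006,C)[:,:2];print('mat',cv2.minEnclosingCircle(e.astype(np.float32)))
m=mask((0,150,70),(5,255,255),(280,300,305,340))|mask((172,150,70),(180,255,255),(280,300,305,340));v,u=np.nonzero(m);print('clip px',u.mean(),v.mean(),u.min(),u.max(),v.min(),v.max());c=onplane('wrist',(u.mean(),v.mean()),.016,C)[0];print('clip',c,np.nanmedian(P[m>0],0))
m=mask((3,150,100),(20,255,255),(140,210,205,315));q=P[m>0];q=q[q[:,2]>.082];r=cv2.minAreaRect(q[:,:2].astype(np.float32));print('handle',r,np.median(q,0))
# strip lower edge (own +x side), row scan
ed=[]
for u in range(45,320,5):
    if 280<u<305: continue
    col=im[300:350,u].astype(int).sum(1);g=np.diff(col);ed.append((u+0.,300+np.argmin(g)+.5))
e=onplane('wrist',ed,.004,C)[:,:2];vx,vy,x0,y0=cv2.fitLine(e.astype(np.float32),cv2.DIST_HUBER,0,.001,.001).ravel();print('edge yaw',np.degrees(np.arctan2(vy,vx))%180-90,'pt',x0,y0)
cv2.imwrite('pics/crop2.png',cv2.resize(im[280:340,140:340],None,fx=4,fy=4,interpolation=cv2.INTER_CUBIC)[:,:,::-1])
E
python3 m2.py
```

```text
cork 3697 [0.5135 0.2335 0.1249] [0.5149 0.2338 0.1237] [0.0454 0.0452 0.0074]
mat ((0.4723031222820282, 0.37315690517425537), 0.06548388302326202)
clip px 292.1409090909091 318.59090909090907 288 296 306 331
clip [0.6097 0.228  0.016 ] [0.6096 0.228  0.0159]
handle ((0.5535650253295898, 0.12415103614330292), (0.058293551206588745, 0.01483162958174944), 11.900168418884277) [0.5522 0.1244 0.0845]
edge yaw 11.21817 pt 0.6513023 0.10038872
```

View pics/crop2.png

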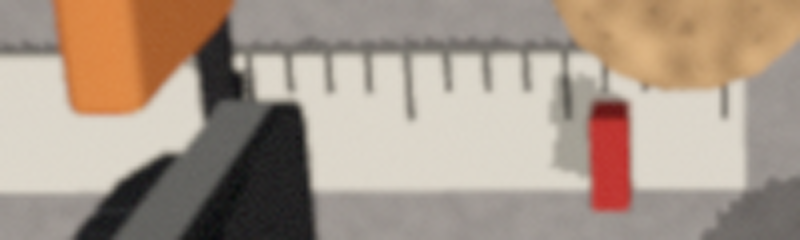

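apply_moves(moves=[1,-0.158,-0.155,0.3,0,1,0,0,0.45,0,1,0,0,0.45,0,1,0,0,0.4,0,1,0,0,0.25,0,1,0,0,0.085,0,0,0,0,0,0,0,0,0,0,0,0,0,0,0,0,0,0,0,0,0], force=50)

```text
time: 3.65
eef_pos: [0.5151, 0.233, 0.0862]
tool_rot: [3.141, 0.002, -2.951]
contact_force: [-0.6, -0.7, 6.8]
grip_width: 0.045
gripper_force: 50.9
```

apply_moves(moves=[0,0,0,0,0,0,0,0,0,0])

```text
time: 3.9
eef_pos: [0.5151, 0.233, 0.0862]
tool_rot: [3.141, 0.002, -2.951]
contact_force: [-0.9, -0.4, 5.7]
grip_width: 0.0453
gripper_force: 50.9
```

```bash
python3 -c "
from h import *
togo((.472,.372,.13),3.333)"
```

```text
t 3.90 tcp [0.5151 0.233  0.0862] rpy [ 3.141e+00  2.000e-03 -2.951e+00] F [-0.9 -0.4  5.7] grip [4.5000e-02 5.0927e+01] q [-0.55  0.52  0.08  1.92 -0.06  0.7   1.33]
units to go (tool xyz) [ 0.265  2.412 -0.729] turn -0.005
```

apply_moves(moves=[0,0,0,-0.1,0,0,0,0,-0.25,0,0,0,0,-0.25,0,0,0,0.15,-0.2,0,0,0.03,0.25,0,0,0,0.05,0.35,0,0,0,0.05,0.4,0,0,0,0.05,0.4,0,0,0,0.05,0.4,0,0,0,0.03,0.26,0,0])

```text
time: 5.15
eef_pos: [0.4722, 0.3625, 0.1327]
tool_rot: [3.141, -0.001, -2.948]
contact_force: [-0.0, 0.2, -7.1]
grip_width: 0.0452
gripper_force: 52.5
```

apply_moves(moves=[0,0,0.15,0,0,0,0,0.05,0,0,0,0,0,0,0])

```text
time: 5.52
eef_pos: [0.472, 0.3712, 0.1331]
tool_rot: [-3.141, -0.0, -2.952]
contact_force: [0.6, 0.2, -7.0]
grip_width: 0.0449
gripper_force: 52.5
```

Run:
```python
from h import *
togo((.472,.372,.0925),3.333)
im,d,C=save('top','t1');P=cloud('top',d,C)
```

```text
t 5.53 tcp [0.472  0.3712 0.1331] rpy [-3.141 -0.    -2.952] F [ 0.6  0.2 -7. ] grip [4.5000e-02 5.2456e+01] q [-0.78  0.5   0.07  1.81 -0.04  0.83  1.08]
units to go (tool xyz) [-0.002  0.014  0.677] turn -0.009
```

apply_moves(moves=[0,0,0,0.15,0,0,0,0,0.2,0,0,0,0,0.15,0,0,0,0,0.08,0,0,0,0,0.05,0,0,0,0,0.03,0,0,0,0,0.015,0,0,0,0,0,0])

```text
time: 6.58
eef_pos: [0.4718, 0.3719, 0.0928]
tool_rot: [3.141, 0.0, -2.951]
contact_force: [-0.9, -0.1, -6.3]
grip_width: 0.0449
gripper_force: 52.5
```

apply_moves(moves=[0,0,0,0.02,0,0,0,0,0.02,0,0,0,0,0,0])

```text
time: 6.95
eef_pos: [0.4722, 0.3721, 0.0923]
tool_rot: [3.141, 0.001, -2.951]
contact_force: [-2.2, -3.3, 7.5]
grip_width: 0.045
gripper_force: 54.0
```

The jar is down on the mat, so I'm releasing it and lifting away.

apply_moves(moves=[0,0,0,-0.015,0,0.7,0,0,0,0,1,0,0,0,0,1,0,0,0,0,1,0,0,-0.2,0,1,0,0,-0.4,0,1,0,0,-0.5,0,1,0,0,-0.5,0,1,0,0,-0.4,0,0,0,-0.3,0,0])

```text
time: 8.2
eef_pos: [0.4757, 0.3559, 0.2139]
tool_rot: [3.138, 0.004, -2.948]
contact_force: [0.2, -0.6, -0.1]
grip_width: 0.0697
gripper_force: 0.0
```

Run:
```python
from h import *
togo((.559,-.309,.21),3.333)
im,d,C=save('top','t2');P=cloud('top',d,C)
cv2.imwrite('pics/t2c.png',cv2.resize(im[200:330,100:330],None,fx=3,fy=3)[:,:,::-1])
save('scene','s2')
```

```text
t 8.20 tcp [0.4757 0.3559 0.2139] rpy [ 3.138  0.004 -2.948] F [ 0.2 -0.6 -0.1] grip [0.07 0.  ] q [-0.76  0.39  0.08  1.77 -0.04  0.98  1.1 ]
units to go (tool xyz) [  0.768 -11.142   0.026] turn 0.012
```

View pics/s2.png

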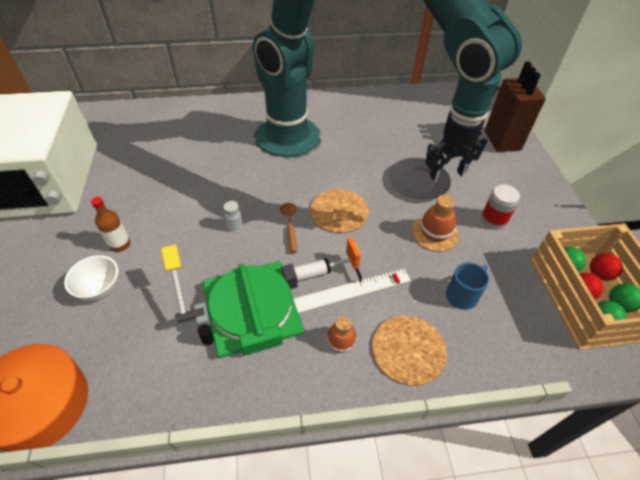

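The jar stands upright on the small mat at (439,222). The next move takes the shut fingers over to above the lever pad.

apply_moves(moves=[0,0.02,-0.5,0,0,0,0.05,-0.75,0,0,0,0.05,-0.75,0,0,0,0.05,-0.75,0,0,0,0.05,-0.75,0,0,0,0.05,-0.75,0,0,0,0.05,-0.75,0,0,0,0.05,-0.75,0,0,0,0.05,-0.75,0,0,0,0.05,-0.75,0,0])

```text
time: 9.55
eef_pos: [0.5291, -0.08, 0.2101]
tool_rot: [3.141, -0.002, -2.952]
contact_force: [-0.0, 0.7, -0.4]
grip_width: 0.0002
gripper_force: 0.0
```

apply_moves(moves=[0,0.05,-0.75,0,0,0,0.05,-0.75,0,0,0,0.05,-0.75,0,0,0,0.05,-0.6,0,0,0,0.05,-0.4,0,0,0,0.05,-0.2,0,0,0,0,-0.05,0,0,0,0,0,0,0])

```text
time: 10.55
eef_pos: [0.5521, -0.2868, 0.2108]
tool_rot: [3.141, -0.0, -2.95]
contact_force: [-0.1, 0.4, -0.9]
grip_width: 0.0001
gripper_force: 0.0
```

Run:
```python
from h import *
togo((.559,-.309,.16),3.333)
im,d,C=save('wrist','w2');P=cloud('wrist',d,C);hsv=cv2.cvtColor(im,cv2.COLOR_RGB2HSV)
m=cv2.inRange(hsv,(18,150,120),(35,255,255));q=P[m>0];q=q[(q[:,2]>.1)&(q[:,2]<.15)];print(len(q),np.median(q,0),q.min(0),q.max(0))
```

```text
t 10.55 tcp [ 0.5521 -0.2868  0.2108] rpy [ 3.141 -0.    -2.95 ] F [-0.1  0.4 -0.9] grip [0. 0.] q [ 0.17  0.45  0.34  1.71 -0.17  1.01  2.33]
units to go (tool xyz) [-0.043 -0.385  0.847] turn 0.002
874 [ 0.55939701 -0.31282646  0.12621587] [ 0.53818951 -0.32938692  0.11185831] [ 0.59297484 -0.28811502  0.13307645]
```

apply_moves(moves=[0,-0.02,-0.2,0.3,0,0,-0.02,-0.17,0.4,0,0,0,0,0.4,0,0,0,0,0.3,0,0,0,0,0.3,0,0,0,0,0.3,0,0,0,0,0.3,0,0,0,0,0.3,0,0,0,0,0.1,0,0,0,0,0,0])

```text
time: 11.85
eef_pos: [0.5582, -0.31, 0.0491]
tool_rot: [-3.141, -0.001, -2.951]
contact_force: [-3.2, 0.2, 7.2]
grip_width: -0.0
gripper_force: 4.0
```

apply_moves(moves=[0,0,0,0.07,0,0,0,0,0.04,0,0,0,0,0,0])

```text
time: 12.22
eef_pos: [0.5588, -0.3099, 0.0432]
tool_rot: [-3.141, 0.001, -2.951]
contact_force: [-1.9, 0.3, 7.4]
grip_width: 0.0004
gripper_force: 4.2
```

Run:
```python
from h import *
togo((.559,-.309,.038),3.333)
```

```text
t 12.22 tcp [ 0.5588 -0.3099  0.0432] rpy [-3.141e+00  1.000e-03 -2.951e+00] F [-1.9  0.3  7.4] grip [0.    4.152] q [ 0.25  0.69  0.28  1.76 -0.27  0.73  2.43]
units to go (tool xyz) [-0.006  0.014  0.086] turn -0.005
```

apply_moves(moves=[0,0,0,0.06,0,0,0,0,0.04,0,0,0,0,0,0])

```text
time: 12.6
eef_pos: [0.5591, -0.3101, 0.0412]
tool_rot: [-3.142, 0.002, -2.951]
contact_force: [-11.5, 5.1, 34.5]
grip_width: -0.0001
gripper_force: 17.7
```

The stop is reached at z = 0.0412. Next I raise the tool and check that the lever comes fully back.

apply_moves(moves=[0,0,0,-0.1,0,0,0,0,-0.3,0,0,0,0,-0.3,0,0,0,0,-0.3,0,0,0,0,-0.3,0,0,0,0,-0.3,0,0,0,0,-0.2,0,0,0,0,0,0,0,0,0,0,0])

```text
time: 13.72
eef_pos: [0.5576, -0.309, 0.1436]
tool_rot: [3.14, -0.002, -2.951]
contact_force: [0.2, 1.1, -0.1]
grip_width: 0.0005
gripper_force: 0.0
```

```bash
cat > lev.py <<'E'
from h import *
togo((.559,-.309,.143),3.333)
for n in('top','wrist'):
    C=cal(n);im,d=grab_frame(n);P=cloud(n,d,C);hsv=cv2.cvtColor(im,cv2.COLOR_RGB2HSV)
    m=cv2.inRange(hsv,(18,150,120),(35,255,255));q=P[m>0];q=q[np.hypot(q[:,0]-.565,q[:,1]+.309)<.06];print(n,len(q),np.median(q,0),np.percentile(q[:,2],[5,95]))
E
python3 lev.py
```

```text
t 13.72 tcp [ 0.5576 -0.309   0.1436] rpy [ 3.140e+00 -2.000e-03 -2.951e+00] F [ 0.2  1.1 -0.1] grip [0. 0.] q [ 0.22  0.55  0.32  1.72 -0.21  0.9   2.39]
units to go (tool xyz) [-0.023 -0.004  0.01 ] turn -0.006
  return _methods._mean(a, axis=axis, dtype=dtype,
  ret = um.true_divide(
Traceback (most recent call last):
  File "lev.py", line 5, in <module>
    m=cv2.inRange(hsv,(18,150,120),(35,255,255));q=P[m>0];q=q[np.hypot(q[:,0]-.565,q[:,1]+.309)<.06];print(n,len(q),np.median(q,0),np.percentile(q[:,2],[5,95]))
                                                                                                                                   ~~~~~~~~~~~~~^^^^^^^^^^^^^^^
IndexError: index -1 is out of bounds for axis 0 with size 0
```

The gripper hides the pad from the top camera, so I'll use the wrist camera.

```bash
sed -i "s/('top','wrist')/('wrist',)/; s/np.median(q,0).*/len(q) and (np.median(q,0),q.min(0),q.max(0)))/" lev.py; python3 lev.py
```

```text
t 13.78 tcp [ 0.5577 -0.309   0.1435] rpy [ 3.140e+00 -2.000e-03 -2.951e+00] F [ 0.3 -0.3  0.3] grip [0. 0.] q [ 0.22  0.55  0.32  1.72 -0.21  0.9   2.39]
units to go (tool xyz) [-0.021 -0.005  0.008] turn -0.005
wrist 1671 (array([ 0.54745838, -0.31958157,  0.13013044]), array([ 0.53779407, -0.32996663,  0.11927251]), array([ 0.57645515, -0.29270644,  0.16069775]))
```

apply_moves(moves=[0,0,0,0.2,0,0,0,0,0.3,0,0,0,0,0.3,0,0,0,0,0.3,0,0,0,0,0.3,0,0,0,0,0.22,0,0,0,0,0.1,0,0,0,0,0.06,0,0,0,0,0,0,0,0,0,0,0])

```text
time: 15.08
eef_pos: [0.5582, -0.3098, 0.0411]
tool_rot: [3.141, 0.0, -2.952]
contact_force: [-10.5, 5.1, 33.8]
grip_width: -0.0001
gripper_force: 17.6
```

apply_moves(moves=[0,0,0,-0.1,0,0,0,0,-0.3,0,0,0,0,-0.3,0,0,0,0,-0.3,0,0,0,0,-0.3,0,0,0,0,-0.3,0,0,0,0,-0.18,0,0,0,0,0,0,0,0,0,0,0,0,0,0,0,0])

```text
time: 16.32
eef_pos: [0.5579, -0.309, 0.1437]
tool_rot: [3.141, -0.002, -2.951]
contact_force: [-0.3, -0.7, -0.2]
grip_width: -0.0
gripper_force: 0.0
```

apply_moves(moves=[0,0,0,0.2,0,0,0,0,0.3,0,0,0,0,0.3,0,0,0,0,0.3,0,0,0,0,0.3,0,0,0,0,0.22,0,0,0,0,0.1,0,0,0,0,0.06,0,0,0,0,0,0,0,0,0,0,0])

```text
time: 17.58
eef_pos: [0.5583, -0.3098, 0.0411]
tool_rot: [3.141, 0.001, -2.952]
contact_force: [-10.8, 5.3, 33.2]
grip_width: -0.0007
gripper_force: 17.5
```

apply_moves(moves=[0,0,0,-0.1,0,0,0,0,-0.3,0,0,0,0,-0.3,0,0,0,0,-0.3,0,0,0,0,-0.3,0,0,0,0,-0.3,0,0,0,0,-0.18,0,0,0,0,0,0,0,0,0,0,0,0,0,0,0,0])

```text
time: 18.82
eef_pos: [0.5579, -0.309, 0.1436]
tool_rot: [3.141, -0.002, -2.951]
contact_force: [-0.7, -0.3, 0.3]
grip_width: -0.0002
gripper_force: 0.0
```

apply_moves(moves=[0,0,0,0.2,0,0,0,0,0.3,0,0,0,0,0.3,0,0,0,0,0.3,0,0,0,0,0.3,0,0,0,0,0.22,0,0,0,0,0.1,0,0,0,0,0.06,0,0,0,0,0,0,0,0,0,0,0])

```text
time: 20.08
eef_pos: [0.5583, -0.3098, 0.0411]
tool_rot: [3.141, 0.0, -2.952]
contact_force: [-11.2, 5.5, 33.4]
grip_width: -0.0001
gripper_force: 17.5
```

apply_moves(moves=[0,0,0,-0.1,0,0,0,0,-0.3,0,0,0,0,-0.3,0,0,0,0,-0.3,0,0,0,0,-0.3,0,0,0,0,-0.3,0,0,0,0,-0.18,0,0,0,0,0,0,0,0,0,0,0])

```text
time: 21.2
eef_pos: [0.5577, -0.309, 0.1436]
tool_rot: [3.14, -0.002, -2.951]
contact_force: [-0.6, -0.5, -0.8]
grip_width: -0.0001
gripper_force: 0.0
```

```bash
python3 lev.py; python3 -c "
from h import *
togo((.5531,.1235,.18),3.333)"
```

```text
t 21.20 tcp [ 0.5577 -0.309   0.1436] rpy [ 3.140e+00 -2.000e-03 -2.951e+00] F [-0.6 -0.5 -0.8] grip [-0.  0.] q [ 0.21  0.55  0.33  1.72 -0.22  0.9   2.39]
units to go (tool xyz) [-0.022 -0.004  0.011] turn -0.005
wrist 1676 (array([ 0.5472798 , -0.3195592 ,  0.13016897]), array([ 0.53776799, -0.32991015,  0.1187797 ]), array([ 0.57600277, -0.29291676,  0.1616371 ]))
t 21.25 tcp [ 0.5578 -0.309   0.1436] rpy [ 3.140e+00 -2.000e-03 -2.951e+00] F [ 0.1 -1.1 -0.7] grip [0. 0.] q [ 0.21  0.55  0.33  1.72 -0.22  0.9   2.39]
units to go (tool xyz) [-1.288  7.093 -0.602] turn -0.005
```

Four full strokes are done and the lever is back at rest. I'm moving over to the gauge handle.

apply_moves(moves=[0,0,0,-0.4,0,0,0,0.2,-0.4,0,0,-0.1,0.6,0,0,0,-0.1,0.7,0,0,0,-0.1,0.7,0,0,0,-0.1,0.7,0,0,0,-0.1,0.7,0,0,0,-0.1,0.7,0,0,0,-0.1,0.7,0,0,0.4,-0.1,0.7,0,0])

```text
time: 22.5
eef_pos: [0.5402, 0.0369, 0.192]
tool_rot: [-3.141, -0.001, -2.951]
contact_force: [1.2, -0.4, -0.4]
grip_width: 0.0171
gripper_force: 0.0
```

apply_moves(moves=[0.6,-0.1,0.5,0,0,0.6,-0.1,0.4,0,0,0.6,-0.1,0.2,0,0,0.6,-0.1,0.1,0,0,0.6,-0.09,0,0,0,0.6,0,0,0,0])

```text
time: 23.25
eef_pos: [0.5566, 0.1108, 0.1925]
tool_rot: [-3.141, 0.0, -2.952]
contact_force: [-0.2, -0.4, -0.1]
grip_width: 0.0511
gripper_force: 0.0
```

```bash
cat > hn.py <<'E'
from h import *
togo((.5531,.1240,.041),3.333)
im,d,C=save('wrist','w3');P=cloud('wrist',d,C);hsv=cv2.cvtColor(im,cv2.COLOR_RGB2HSV)
m=cv2.inRange(hsv,(3,150,90),(20,255,255));q=P[m>0];q=q[(q[:,2]>.08)&(q[:,2]<.09)&(np.hypot(q[:,0]-.553,q[:,1]-.124)<.05)];print(cv2.minAreaRect(q[:,:2].astype(np.float32)),np.median(q,0))
E
python3 hn.py
```

```text
t 23.25 tcp [0.5566 0.1108 0.1925] rpy [-3.141  0.    -2.952] F [-0.2 -0.4 -0.1] grip [0.051 0.   ] q [-0.44  0.37  0.23  1.86 -0.1   0.92  1.6 ]
units to go (tool xyz) [0.017 0.229 2.525] turn -0.013
((0.5549831986427307, 0.12205053865909576), (0.058969397097826004, 0.014837109483778477), 11.244142532348633) [0.55299808 0.12143405 0.08466769]
```

View pics/w3.png

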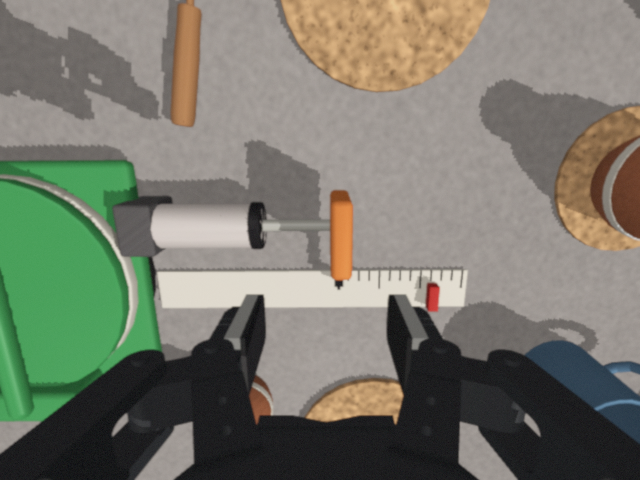

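In this picture the pointer tip is at (339,284), the clip at (432,297), the handle at (341,235) and the jar is on its mat at right. From these I can work out the draw.

```bash
cat > ptr.py <<'E'
from h import *
import sys
np.set_printoptions(precision=4,suppress=True)
f=sys.argv[1];z=np.load(f'pics/{f}.npz');im,d=z['im'],z['d'];C=cal('wrist');P=cloud('wrist',d,C);hsv=cv2.cvtColor(im,cv2.COLOR_RGB2HSV)
ey=np.array([-np.sin(np.radians(11.1)),np.cos(np.radians(11.1))]);ex=np.array([ey[1],-ey[0]])
m=cv2.inRange(hsv,(0,170,60),(4,255,255))|cv2.inRange(hsv,(174,170,60),(180,255,255));k=(np.hypot(P[...,0]-.610,P[...,1]-.227)<.04)&(P[...,2]<.03);m[~k]=0
v,u=np.nonzero(m);top=(hsv[v,u,2]>hsv[v,u,2].max()*.75);c=onplane('wrist',(u[top].mean(),v[top].mean()),.016,C)[0][:2];print('clip px',u.min(),u.max(),v.min(),v.max(),c,'own',c@ex,c@ey)
# pointer: dark pixels over strip near own x 8..14 mm inside strip edge
Q=onplane('wrist',np.argwhere(np.ones((480,640)))[:,::-1],.012,C).reshape(480,640,3)
X=Q[...,:2]@ex;Y=Q[...,:2]@ey;x0=c@ex
s=(X>x0-.030)&(X<x0-.014)&(hsv[...,2]<60)&(Y>c@ey-.15)&(Y<c@ey+.06)&(P[...,2]>.006)&(P[...,2]<.03)
v,u=np.nonzero(s);print('ptr',len(u),'px',u.min(),u.max(),v.min(),v.max(),'Y',np.median(Y[s]),Y[s].min(),Y[s].max(),'draw',c@ey-np.median(Y[s]))
E
python3 ptr.py w3
python3 - <<'E'
import cv2
i=cv2.imread('pics/w3.png')[180:320,320:480];cv2.imwrite('pics/w3c.png',cv2.resize(i,None,fx=4,fy=4,interpolation=cv2.INTER_CUBIC))
E
```

```text
clip px 427 438 284 309 [0.6121 0.2258] own 0.6440920415328798 0.10374763939900751
ptr 12 px 336 341 282 283 Y 0.013777858192586976 0.011395854744371197 0.01616227740864351 draw 0.08996978120642053
```

View pics/w3c.png

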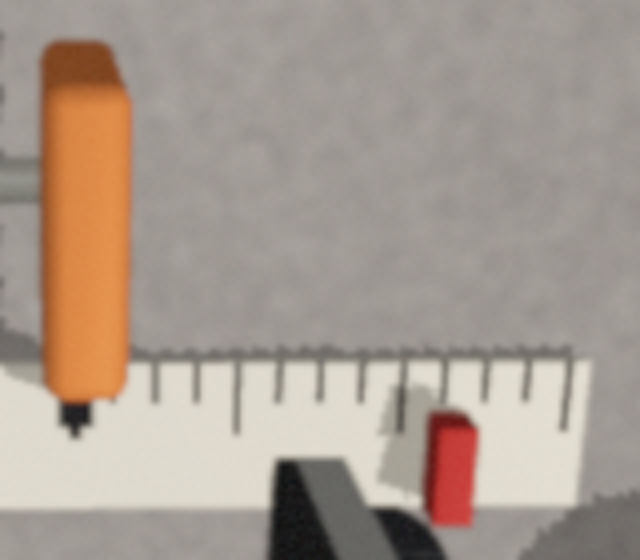

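apply_moves(moves=[0.6,0,0.19,0.2,0,0.6,0,0,0.4,0,0.6,0,0,0.5,0,0.6,0,0,0.5,0,0.6,0,0,0.4,0,0.6,0,0,0.3,0,0.6,0,0,0.15,0,0.6,0,0,0.07,0,0.6,0,0,0,0], force=60)

```text
time: 24.42
eef_pos: [0.5542, 0.1232, 0.0417]
tool_rot: [3.141, 0.001, -2.951]
contact_force: [0.7, 0.2, 0.1]
grip_width: 0.0511
gripper_force: 0.0
```

apply_moves(moves=[0,0,0,0,0,0,0,0,0,0,0,0,0,0,0,0,0,0,0,0,0,0,0,0,0])

```text
time: 25.05
eef_pos: [0.5546, 0.1222, 0.0421]
tool_rot: [-3.141, 0.001, -2.951]
contact_force: [0.1, -3.3, 6.1]
grip_width: 0.0155
gripper_force: 58.9
```

```bash
python3 -c "
from h import *
togo((.5545,.1222,.041),3.333)
save('wrist','w4')"; python3 ptr.py w4
```

```text
t 25.05 tcp [0.5546 0.1222 0.0421] rpy [-3.141e+00  1.000e-03 -2.951e+00] F [ 0.1 -3.3  6.1] grip [1.5000e-02 5.8877e+01] q [-0.41  0.59  0.18  1.93 -0.17  0.63  1.63]
units to go (tool xyz) [0.001 0.001 0.019] turn -0.005
clip px 472 482 409 425 [0.6189 0.2238] own 0.65039403502914 0.10042980758680885Traceback (most recent call last):
  File "ptr.py", line 12, in <module>
    v,u=np.nonzero(s);print('ptr',len(u),'px',u.min(),u.max(),v.min(),v.max(),'Y',np.median(Y[s]),Y[s].min(),Y[s].max(),'draw',c@ey-np.median(Y[s]))
                                              ~~~~~^^
    return umr_minimum(a, axis, None, out, keepdims, initial, where)
ValueError: zero-size array to reduction operation minimum which has no identity
```

The handle is gripped at home with TCP (0.5546, 0.1222). Now for the draw.

apply_moves(moves=[0,0,0.05,0,0,0,0,0.15,0,0,0,0,0.2,0,0,0,0,0.2,0,0,0,0,0.2,0,0,0,0,0.2,0,0,0,0,0.2,0,0,0,0,0.15,0,0,0,0,0.1,0,0,0,0,0,0,0])

```text
time: 26.35
eef_pos: [0.5383, 0.2043, 0.0421]
tool_rot: [-3.137, -0.0, -2.953]
contact_force: [-0.9, -12.3, 10.0]
grip_width: 0.0152
gripper_force: 59.5
```

```bash
cat > ck.py <<'E'
from h import *
import sys
h0=np.array([.5546,.1222]);ey=np.array([-.1891,.982])
s=observe();print('drawn by TCP',(np.array(s['eef_pos'][:2])-h0)@ey,'F',s['contact_force'],'grip',s['grip_width'],s['time'])
for n in('top','scene'): 
    im,d,C=save(n,n+sys.argv[1])
    hsv=cv2.cvtColor(im,cv2.COLOR_RGB2HSV);m=cv2.inRange(hsv,(3,150,90),(16,255,255))
    P=cloud(n,d,C);k=(P[...,2]>.03)&(P[...,2]<.09)&(np.hypot(P[...,0]-.54,P[...,1]-.18)<.09)&(m>0);print(n,k.sum(),k.any() and np.median(P[k],0))
im=np.load(f'pics/scene{sys.argv[1]}.npz')['im'];a=cv2.resize(im[225:315,310:430],None,fx=5,fy=5,interpolation=cv2.INTER_CUBIC)
cv2.imwrite(f'pics/z{sys.argv[1]}.png',a[:,:,::-1])
E
python3 ck.py 5
```

```text
drawn by TCP 0.08368069134269138 F [ -0.8940942  -12.31484285   9.99497589] grip 0.015158824096037339 26.35
top 0 False
scene 169 [0.56336497 0.20438062 0.07366522]
```

View pics/z5.png

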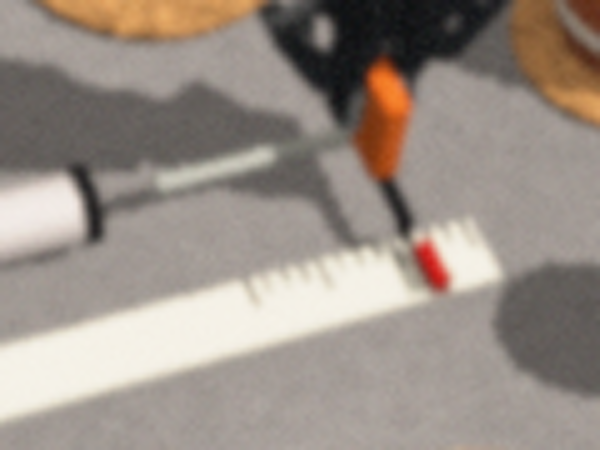

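The pointer tip, at crop (410,240), is still several mm short of the clip, whose near edge is at (425,242). That agrees with the 84 mm drawn out of about 90.5 mm.

apply_moves(moves=[0,0,0.06,0,0,0,0,0.05,0,0,0,0,0.005,0,0,0,0,0,0,0])

```text
time: 26.95
eef_pos: [0.5372, 0.2101, 0.0421]
tool_rot: [-3.137, -0.001, -2.954]
contact_force: [-1.4, -13.5, 9.5]
grip_width: 0.0155
gripper_force: 59.6
```

```bash
cat > ck2.py <<'E'
from h import *
h0=np.array([.5546,.1222]);ey=np.array([-.1908,.9816]);ex=np.array([.9816,.1908])
s=observe();print('drawn by TCP',(np.array(s['eef_pos'][:2])-h0)@ey,'F',s['contact_force'],'grip',s['grip_width'],s['time'])
im,d,C=save('scene','s6');save('wrist','w6')
f=cv2.resize(im,None,fx=4,fy=4,interpolation=cv2.INTER_CUBIC);hsv=cv2.cvtColor(f,cv2.COLOR_RGB2HSV)
v,u=np.mgrid[1040:1180,1500:1660];px=np.c_[u.ravel(),v.ravel()]/4.-.375
H=hsv[1040:1180,1500:1660].reshape(-1,3)
Q=onplane('scene',px,.012,C)[:,:2];X,Y=Q@ex,Q@ey
red=((H[:,0]<6)|(H[:,0]>172))&(H[:,1]>150)&(H[:,2]>60)
Qr=onplane('scene',px[red],.011,C)[:,:2];print('clip',np.mean(Qr@ex),np.mean(Qr@ey),np.ptp(Qr@ex),np.ptp(Qr@ey))
for a in(-.03,-.026,-.022,-.018):
    k=(abs(X-np.mean(Qr@ex)-a)<.002)&(H[:,2]<90)&~red
    print(a,k.sum(),k.any() and (Y[k].mean(),Y[k].mean()-np.mean(Qr@ey)))
a=np.hstack([cv2.resize(im[240:300,350:430],(400,300),interpolation=cv2.INTER_CUBIC),cv2.resize(np.load('pics/w6.npz')['im'][:,:],(400,300),interpolation=cv2.INTER_AREA)])
cv2.imwrite('pics/z6.png',a[:,:,::-1])
E
python3 ck2.py
```

```text
drawn by TCP 0.08962783017212216 F [ -1.41221712 -13.54968594   9.5493484 ] grip 0.015472269162375528 26.95
clip 0.6443636915583393 0.10499994283798078 0.027555075711577448 0.009285529342902318
-0.03 67 (np.float64(0.1098125292644524), np.float64(0.004812586426471616))
-0.026 64 (np.float64(0.10835654847360353), np.float64(0.0033566056356227475))
-0.022 46 (np.float64(0.1069673694914108), np.float64(0.0019674266534300128))
-0.018 1 (np.float64(0.10539755644575798), np.float64(0.0003976136077771947))
```

View pics/z6.png

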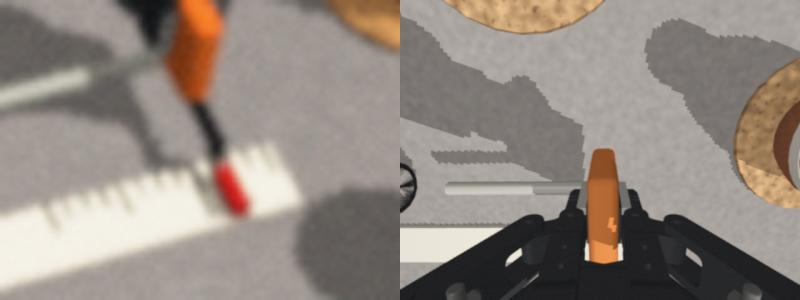

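The pointer's black arm now meets the red clip level, to within about 1 mm. I'm trimming 0.5 mm and holding.

apply_moves(moves=[0,0,0.008,0,0,0,0,0,0,0,0,0,0,0,0,0,0,0,0,0,0,0,0,0,0,0,0,0,0,0,0,0,0,0,0,0,0,0,0,0,0,0,0,0,0,0,0,0,0,0])

```text
time: 28.3
eef_pos: [0.5371, 0.2104, 0.0421]
tool_rot: [-3.136, -0.001, -2.954]
contact_force: [-0.7, -13.2, 9.4]
grip_width: 0.0151
gripper_force: 59.6
```

apply_moves(moves=[0,0,0,0,0,0,0,0,0,0,0,0,0,0,0,0,0,0,0,0,0,0,0,0,0,0,0,0,0,0,0,0,0,0,0,0,0,0,0,0,0,0,0,0,0,0,0,0,0,0])

```text
time: 29.55
eef_pos: [0.5371, 0.2104, 0.0421]
tool_rot: [-3.136, -0.001, -2.954]
contact_force: [-0.6, -13.5, 9.0]
grip_width: 0.015
gripper_force: 59.6
```

```bash
python3 ck2.py
```

```text
drawn by TCP 0.08986873533156706 F [ -0.58863456 -13.54148343   9.00170775] grip 0.01502442843528158 29.55
clip 0.6443829187392879 0.10507709884747485 0.027749993852694832 0.009198348600182635
-0.03 65 (np.float64(0.10994280607892797), np.float64(0.0048657072314531175))
-0.026 59 (np.float64(0.10855513031732066), np.float64(0.0034780314698458076))
-0.022 44 (np.float64(0.10708631173741665), np.float64(0.002009212889941797))
-0.018 0 False
```

Held level for over 2 s. Now I ease the handle home.

apply_moves(moves=[0,0,-0.04,0,0,0,0,-0.08,0,0,0,0,-0.1,0,0,0,0,-0.1,0,0,0,0,-0.1,0,0,0,0,-0.1,0,0,0,0,-0.1,0,0,0,0,-0.1,0,0,0,0,-0.1,0,0,0,0,-0.1,0,0])

```text
time: 30.9
eef_pos: [0.5473, 0.1586, 0.0421]
tool_rot: [-3.139, 0.001, -2.952]
contact_force: [-0.8, -7.2, 6.8]
grip_width: 0.0154
gripper_force: 59.2
```

apply_moves(moves=[0,0,-0.1,0,0,0,0,-0.1,0,0,0,0,-0.1,0,0,0,0,-0.1,0,0,0,0,-0.08,0,0,0,0,-0.06,0,0,0,0,-0.04,0,0,0,0,-0.04,0,0,0,0,-0.03,0,0,0,0,0,0,0])

```text
time: 32.15
eef_pos: [0.5546, 0.1222, 0.0421]
tool_rot: [-3.141, 0.001, -2.951]
contact_force: [0.0, -3.9, 6.4]
grip_width: 0.0157
gripper_force: 59.1
```

apply_moves(moves=[0,0,-0.02,0,0,0,0,-0.02,0,0,0,0,0,0,0])

```text
time: 32.52
eef_pos: [0.5547, 0.1217, 0.0421]
tool_rot: [3.141, 0.001, -2.95]
contact_force: [-1.8, -0.6, 5.7]
grip_width: 0.0156
gripper_force: 59.1
```

apply_moves(moves=[0,0,-0.015,0,0,0,0,0,0,0,0.3,0,0,0,0,0.6,0,0,0,0,0.6,0,0,0,0,0.6,0,0,-0.2,0,0.6,0,0,-0.4,0,0.6,0,0,-0.5,0,0.6,0,0,-0.5,0,0.6,0,0,-0.5,0])

```text
time: 33.78
eef_pos: [0.5546, 0.12, 0.1692]
tool_rot: [3.141, 0.001, -2.951]
contact_force: [0.5, 0.4, -0.9]
grip_width: 0.0513
gripper_force: 0.0
```

apply_moves(moves=[0.6,0,0,-0.5,0,0.6,0.5,0,-0.5,0,0.6,0.5,0,-0.3,0,0.6,0.5,0,0,0,0.6,0.3,0,0,0,0.6,0,0,0,0,0.6,0,0,0,0])

```text
time: 34.65
eef_pos: [0.4494, 0.0998, 0.246]
tool_rot: [3.141, 0.002, -2.951]
contact_force: [0.1, -0.2, -0.8]
grip_width: 0.0509
gripper_force: 0.0
```

Run:
```python
from h import *
togo((.5,.2,.2))
a,d,C=save('top','tf');im,_,_=save('scene','sf')
P=cloud('top',d,C);hsv=cv2.cvtColor(a,cv2.COLOR_RGB2HSV)
m=cv2.inRange(hsv,(3,150,120),(14,255,255));k=(m>0)&(P[...,2]>.075)&(P[...,2]<.09)&(np.hypot(P[...,0]-.555,P[...,1]-.122)<.08);q=P[k];print('handle',len(q),len(q) and cv2.minAreaRect(q[:,:2].astype(np.float32)))
k=(P[...,2]>.12)&(P[...,2]<.14)&(np.hypot(P[...,0]-.472,P[...,1]-.372)<.05);q=P[k];print('jar cork',len(q),np.median(q,0))
m=cv2.inRange(hsv,(18,150,120),(35,255,255));q=P[(m>0)&(np.hypot(P[...,0]-.565,P[...,1]+.309)<.06)];print('pad',np.median(q,0))
```

```text
t 34.65 tcp [0.4494 0.0998 0.246 ] rpy [ 3.141e+00  2.000e-03 -2.951e+00] F [ 0.1 -0.2 -0.8] grip [0.051 0.   ] q [-0.5   0.12  0.23  2.05 -0.03  0.98  1.5 ]
units to go (tool xyz) [-1.144  1.48   0.768] 
handle 0 0
jar cork 299 [0.47170563 0.36936909 0.1306128 ]
pad [ 0.56463865 -0.30814052  0.12447582]
```

View pics/sf.png

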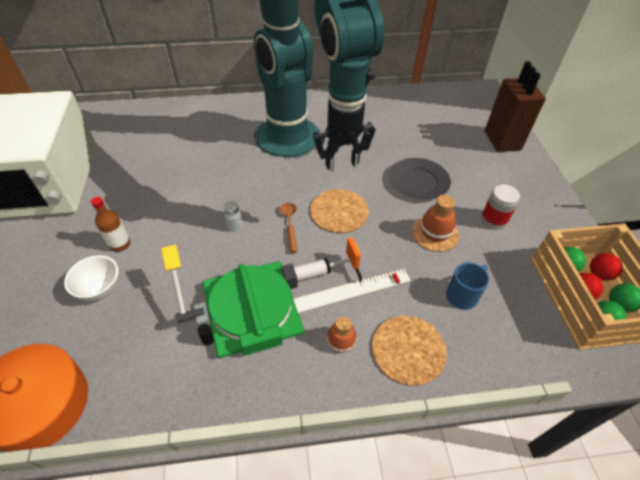

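The final view shows the handle home at (354,253), as at the start. The lever is up, the jar is upright on the small mat at (439,222), and everything else is where it was.

```bash
python3 -c "
from rig import *
print(hand_in())"
```

```text
the job is handed in; nothing more can be done
None
```

I handed the job in at 34.7 s: the jar is upright on the small mat, the lever had four full strokes, and the gauge was drawn about 90 mm, level with the clip to within about 1 mm, held over 2 s, eased home and released.

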